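Clear the index hole and hold the turntable's pin out

TASK

I want to swing the carving turntable round to its next station, but a splinter of stone is standing in the hole the index pin has to drop into. Take the splinter out with the orange-gripped tongs, never with your fingers, drop it in the scrap pan and lay the tongs back down on the bench. Then pull the red knob of the sprung index pin all the way up and keep holding it there, so that I can do the turning; finish while still holding it, and leave the other tools and the turntable itself as they are.

Things in the scene. Friction and masses are not known exactly. Their poses are not given: they have to be found in the camera images.
- turntable: Carver's indexing turntable, bolted down: green cast base, above it a dark steel twelve-sided index ring, 290 mm across flats, flat top at z = 62 mm, with twelve 13 mm holes, 30 degrees apart, 12 mm deep, on a circle of radius 120 mm. Origin on the bench under its axis, z up; the pin bracket stands towards its own -x.
- bracket_arm (a point): Middle of the top of the green bracket arm that carries the plunger: x = -144, y = 0, z = 88 mm on the turntable. Arm 88 mm long in x, 36 mm wide in y, 14 mm thick, over the rim; its post (x = -167 to -188 mm) runs down to the bench. The plunger stands in the arm at x = -120 mm, in a 25 mm wide steel sleeve up to z = 106 mm.
- deck (a joint): Swing of index ring and wooden deck about the vertical, rad, 0 at the present station. Locked (about 0.01 play) while the pin is home; with the pin out it turns against slight bearing friction. The deck, 96 mm radius inside the ring, top 66 mm above the bench, carries a red stone fish on a plinth, all within 75 mm of the axis and lower than 170 mm.
- plunger (a joint): Lift of the sprung index pin, m, straight up: 0 = pin home, its nose 9 mm down in the index hole; 0.014 = pulled fully back against its stop, nose 5 mm above the ring. The spring pulls it home with 10 N at 0, rising to 18 N at 0.014; let go, it snaps back.
- knob (a point): Where to grip the plunger's red knob: on its upright axis, mid height; rises with the plunger. The knob is round, 31 mm across near its top, 25 mm at its foot (a slight mushroom), from 13 mm below this point to 13 mm above it. At home this point is 121 mm above the bench; the bracket's arm is 33 mm below it.
- fouled_hole (a point): Centre of the mouth of the fouled hole, level with the ring's top (62 mm above the bench); on the turntable at x = -104 mm, y = -60 mm, the next hole beside the bracket. Hole 13 mm wide, 12 mm deep.
- splinter: Pale red stone splinter, a roughly round stub 10 mm across and 22 mm long, 10 g. It stands upright and loose in the fouled hole, so that the top 10 mm stick out above the ring. Origin at the centre of its lower end, its own z along its length.
- tongs: Steel spring tongs with orange dipped grips, 193 mm long, 84 g, standing on the bench on their heel and two down-turned tips. Origin on the bench in their middle plane; x from heel to tips, z up. Heel (22 mm wide) at x = -104 to -86 mm, orange grips at x = -57 to 40 mm, z = 20 to 36 mm: two flat upright arms side by side.
- tongs_grip (a point): Where to grip the tongs: midway between the arms, x = -15, z = 28 mm in the tongs' frame (the balance point). Squeezed here across y the arms close evenly. Outer faces 38 mm apart when open (9 N starts to close them), 31 mm on a 10 mm thing (12 N of spring; squeeze harder to hold it), 27 mm with the tips shut; let go, they spring open.
- tongs_tip (a point): Midpoint between the two tips at their lower edge: x = 82 mm, y = 0, z = 0 in the tongs' frame, that is 97 mm ahead of tongs_grip and 28 mm below it. The tips are flat pads 14 mm long in x, 14 mm high and 3 mm thick, 26 mm apart inside when open.
- scrap_pan: Open aluminium scrap pan, loose, 0.7 kg, 150 x 120 x 30 mm outside (x, y, z), walls and floor 4 mm. Origin under its centre.
- die_grinder: Bystander: dark green air die grinder, lying, 180 mm long, 32 mm thick. Origin under its middle, x along it.
- chisel: Bystander: steel stone chisel, lying, 190 mm long, 20 mm wide, 13 mm high. Origin under its middle, x along it.
- club_hammer: Bystander: club hammer with a wooden handle lying on the bench, 250 mm long, head 90 mm wide, 26 mm high. Origin under its middle, x along it, head towards +x.
Things that resemble listed ones, but are neither listed nor needed, are in the scene too. What is shaped like the tongs but blue or yellow is not meant.

How it is judged:
By the outcome, as a careful person would: the job done as asked, in the order asked, and still so for the second after the job is handed in, while the arm keeps its last pose, push and grip.
It also fails if it takes over 61 s, if anything falls off the work surface, if the arm or the gripper's body presses on something with over 40 N, if the wrist force passes 120 N, or if a joint passes its speed limit or range.

ROBOT

A 6-joint arm with a two-finger parallel gripper is mounted at the origin on the work surface. World frame = base frame: x ahead of the robot, y to its left, z up, the work surface at z = 0. Lengths are in m, angles in rad, forces in N, time in s.
With the tool pointing down it reaches from about 0.275 to 0.775 m from the base axis. Payload 14.6 kg.
Tool frame: the origin (TCP) lies midway between the tips of the shut fingers; the grasp point (between the pads) lies 19 mm behind it; z points along the fingers, y is the line along which they close (so a half turn about z gives the same grasp; the last joint's range is limited). The gripper opens to 85 mm and grips with 20 to 120 N. Pads are 22 mm wide; open, the fingers measure 114 mm over their backs; the gripper's body (76 mm by 85 mm) begins 54 mm behind the grasp point. The pads swing forward as they close: fully open they stand 13 mm farther back than shut.
Start: joints at [0.964, 0.263, -0.048, 1.259, 0, 1.415], TCP at [0.229, 0.472, 0.231] pointing down, gripper open.
Joint ranges: [-2.65, 2.65], [-0.89, 1.7], [-1.18, 1.37], [-2.13, 2.11], [-1.35, 1.29], [-3.14, 3.14]. Speed limits (rad/s): [1.89, 1.89, 2.57, 2.79, 3.14, 3.14].

INTERFACE

Orientations are given as a rotation vector (axis times angle).
In Python, from cell import robot, camera, hand_in gives the robot as it stands. The module is installed in compiled form; this text tells all that it offers.
- The arm moves only by the shell command python3 -m creep 'ROWS' [FORCE]. ROWS is JSON, a list of rows, each an object with "xyz": the shift along the world's x, y, z in mm, a list of three; "turn": the turn, a rotation vector about the world's x, y, z in rad, a list of three; "grip": the closure, from -1 (fully open) to 1 (shut). In form: [{"xyz": [tx, ty, tz], "turn": [wx, wy, wz], "grip": grip}, ...]. A call has 1 to 8 rows; each row shifts and turns the commanded pose from where the row before left it; what a row does not reach is not made up. A row lasts 1/10 s, in which the tool goes at most 50 mm and 8.59 degrees, less where a joint would pass 70% of its speed; a pose out of reach is approached as far as the arm can. A call is refused whole if a number of a shift passes 50 or a number of a turn 0.15, either way. A call with a gripper value outside its range is refused whole. The fingers move at their own pace and stop on an object; FORCE is the grip in N (left out, the last holds). Time passes only in rows, so rows that do not move let the fingers close. It gives the time, the measured TCP pose, the force, the opening and the grip force at its end, in the units of the state.
- robot.get_obs(): the state, without advancing time (a new reading comes with each control period).
- camera(name): name is "side" or "top"; returns a dict with "frame" (420x560x3 uint8, red, green, blue), "intrinsics" (3x3 intrinsics, pixels), "k1" (the pictures are not rectified: a ray, as slopes to the right and down, at radius r is drawn at 1 + k1 r^2 times it, then the intrinsics apply), "camera_from_world" (4x4, takes a point from world to camera coordinates). Camera axes: x right, y down, z forward; pixel columns grow to the right and rows downward; lengths in m; the calibration is good to about 2 mm. A picture is of the moment at which its call begins. There is no depth.
- hand_in(): hands the job in; it is judged then, once.
The state is a dict: "clock": time; "q": joint angles; "dq": joint speeds; "joint_efforts": joint torques, N m; "tcp_pos": TCP position; "eef_rot": TCP orientation; "ft_force": force on the tool from outside, world axes, zero at the start; "wrist_torque": the same for the moment, N m; "width": finger opening in m; "finger_force": force on a finger pad.
Only numpy, scipy, OpenCV 4.12 (cv2) and the standard library are available. Lean on these libraries where they do the work, as an engineer would, in place of code of your own. Each camera call takes 0.05 s, during which the arm holds its last target. There are 200 camera calls.

## Working session

There is one attempt and no reset: what is moved stays moved. The work goes in short steps, Python scripts to look and compute and a shell command to move; the robot and the scene stay as the last step left them, time stands still between calls to the robot, and variables do not carry over. Pictures are saved under pics/ and viewed, at most 10 in all, crops included, and the job is handed in when it is done.

```bash
ls; mkdir -p pics; cat > h.py <<'E'
import numpy as np, cv2
from cell import robot, camera, hand_in
def snap(n,f):
    c=camera(n); cv2.imwrite(f'pics/{f}.png',c['frame'][:,:,::-1]); np.savez(f'pics/{f}.npz',K=c['intrinsics'],k1=c['k1'],T=c['camera_from_world']); return c
def cal(f):
    d=np.load(f'pics/{f}.npz'); return d['K'],float(d['k1']),d['T']
def ray(f,u,v):
    K,k1,T=cal(f)
    p=cv2.undistortPoints(np.array([[[u,v]]],float),K,np.array([k1,0,0,0,0.]))[0,0]
    R=T[:3,:3]; return -R.T@T[:3,3], R.T@np.r_[p,1]
def atz(f,u,v,z):
    o,d=ray(f,u,v); return o+d*(z-o[2])/d[2]
def proj(f,P):
    K,k1,T=cal(f)
    return cv2.projectPoints(np.array(P,float).reshape(-1,1,3),cv2.Rodrigues(T[:3,:3])[0],T[:3,3],K,np.array([k1,0,0,0,0.]))[0][:,0]
E
python3 - <<'E'
from h import *
for n in('top','side'):
    c=snap(n,n+'0'); print(c['intrinsics'],c['k1'],ray(n+'0',280,210))
o=robot.get_obs(); print(o)
E
```

```text
pics
[[521.99038593   0.         279.6575644 ]
 [  0.         521.99038593 209.45163728]
 [  0.           0.           1.        ]] -0.07286722608428903 (array([2.65980041e-01, 4.36142965e-04, 1.93712577e+00]), array([ 0.12219738, -0.00559485, -0.99249082]))
[[523.86195134   0.         279.24228754]
 [  0.         523.86195134 205.80030932]
 [  0.           0.           1.        ]] -0.07989511347500215 (array([-0.13609393, -0.92897975,  1.34865728]), array([ 0.37392661,  0.55051627, -0.74644296]))
{'clock': 0.1, 'q': array([ 9.63714105e-01,  2.63468221e-01, -4.88542958e-02,  1.25938813e+00,
       -3.17156952e-05,  1.41549233e+00]), 'dq': array([ 0.00195794, -0.0015654 ,  0.00107095,  0.00138849, -0.00068302,
        0.00060823]), 'joint_efforts': array([ 4.70790590e-03, -6.38577390e+01,  3.85063827e+01,  1.00170344e-02,
       -4.23064591e-06, -3.60154684e-05]), 'tcp_pos': array([0.2290761 , 0.47212504, 0.23088378]), 'eef_rot': array([-7.03562177e-01, -3.06147851e+00,  1.35152802e-03]), 'ft_force': array([-0.34967909,  0.4909971 ,  0.67668652]), 'wrist_torque': array([ 0.00783478, -0.01883191,  0.02703831]), 'finger_force': 0.0, 'width': 0.08555970767454772}
```

View pics/top0.png

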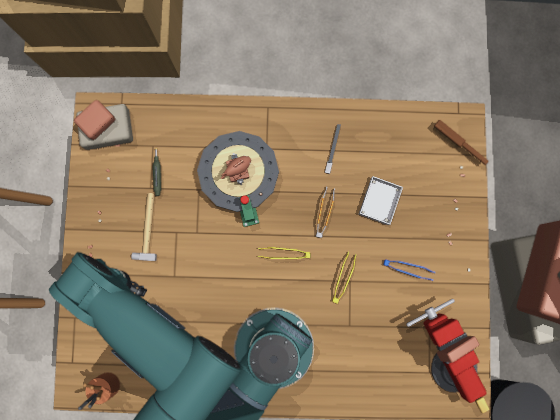

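View pics/side0.png

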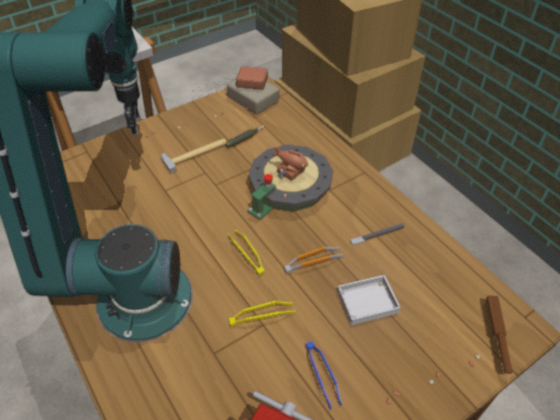

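Tongs-like things in the top view: orange at (325,212), yellow at (283,253) and (344,278), and blue at (408,270). I choose orange. The bracket is at (249,212) with its red knob at (245,200). The pan is at (381,200). I'll check the choice in a close crop.

```bash
python3 - <<'E'
import cv2
a=cv2.imread('pics/top0.png')[130:250,190:350]
cv2.imwrite('pics/c1.png',cv2.resize(a,(800,600),interpolation=cv2.INTER_CUBIC))
E
```

```text
(no output)
```

View pics/c1.png

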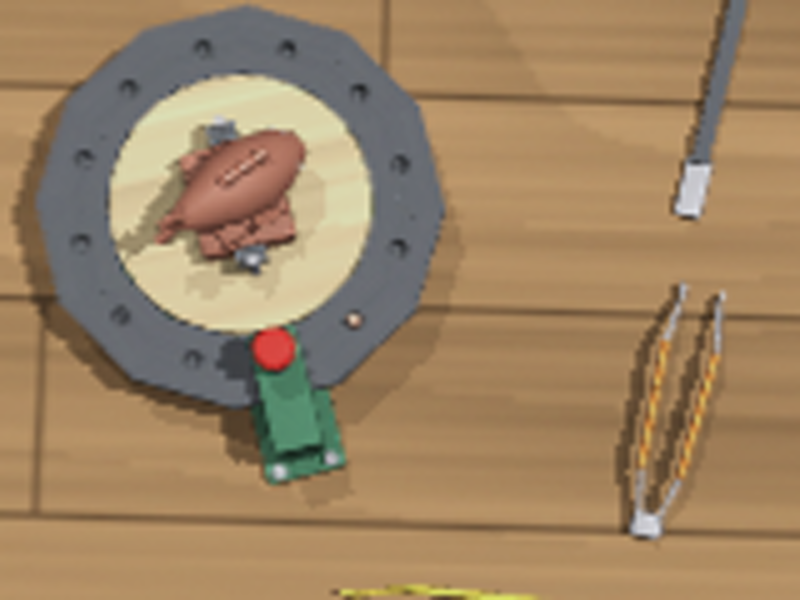

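The crop shows the orange-gripped tongs, heel at crop (647,525) and tips at (683,290) and (722,296). The pale splinter is in a hole at crop (354,320), beside the red knob at (274,349). The choice is confirmed.

```bash
cat > m.py <<'E'
from h import *
from scipy.optimize import least_squares
f=lambda x,y:(190+(x+.5)/5-.5,130+(y+.5)/5-.5)
H=[(401,163),(360,92),(288,48),(203,48),(128,87),(84,157),(80,242),(120,315),(193,358)]
P=np.array([atz('top0',*f(*h),.061)[:2] for h in H]); 
s=atz('top0',*f(354,320),.072); k=atz('top0',*f(274,349),.134)
s2=None
def res(p):
    a=p[2]+np.arange(len(H))*np.pi/6
    # consecutive ordering (ccw seen from above)
    return (P-p[:2]-.12*np.c_[np.cos(a),np.sin(a)]).ravel()
c0=P.mean(0); a0=np.arctan2(*(P[0]-c0)[::-1])
r=least_squares(res,[*c0,a0]); c=r.x[:2]
print('centre',c,'rms',np.sqrt((r.fun**2).mean()),'hole0 deg',np.degrees(r.x[2]))
print('splinter',s, np.linalg.norm(s[:2]-c),np.degrees(np.arctan2(*(s[:2]-c)[::-1])))
print('knob',k,np.linalg.norm(k[:2]-c),np.degrees(np.arctan2(*(k[:2]-c)[::-1])))
th=np.arctan2(*(k[:2]-c)[::-1])-np.pi
print('yaw by holes: ',[np.degrees(r.x[2])+30*i for i in range(-12,1)], 'by knob',np.degrees(th))
# tongs
cen={}
for n in('top0','side0'):
    im=cv2.imread(f'pics/{n}.png'); hsv=cv2.cvtColor(im,cv2.COLOR_BGR2HSV)
    m=cv2.inRange(hsv,(8,170,150),(18,255,255))
    N,L,S,C=cv2.connectedComponentsWithStats(cv2.dilate(m,np.ones((3,3))))
    print(n,[(S[i].tolist(),C[i].round(1).tolist()) for i in range(1,N) if S[i,4]>20])
heel=atz('top0',*f(647,525),.03); t1=atz('top0',*f(683,290),.014); t2=atz('top0',*f(722,296),.014)
print('heel',heel,'tips',t1,t2,np.linalg.norm(t1-t2), 'len',np.linalg.norm(((t1+t2)/2-heel)[:2]))
for q in [(371,181),(401,186),(390,220),(362,215)]: print('pan',atz('top0',*q,.03))
print('knob in side',proj('side0',[*k[:2],.134]), 'splinter side',proj('side0',s))
print(proj('side0',heel),proj('side0',t1),proj('side0',t2))
E
python3 m.py
```

```text
centre [0.63985045 0.14829926] rms 0.0004870317442913427 hole0 deg -74.58935025777758
splinter [0.55337974 0.06228723 0.072     ] 0.12196414539936055 -135.15236249579561
knob [0.52184698 0.11539549 0.134     ] 0.122505009489115 -164.4195445991317
yaw by holes:  [np.float64(-434.5893502577776), np.float64(-404.5893502577776), np.float64(-374.5893502577776), np.float64(-344.5893502577776), np.float64(-314.5893502577776), np.float64(-284.5893502577776), np.float64(-254.5893502577776), np.float64(-224.5893502577776), np.float64(-194.5893502577776), np.float64(-164.5893502577776), np.float64(-134.5893502577776), np.float64(-104.58935025777758), np.float64(-74.58935025777758)] by knob -344.4195445991317
top0 [([319, 203, 4, 8, 25], [320.7, 206.6])]
side0 [([297, 246, 28, 13, 153], [310.7, 252.2]), ([301, 255, 29, 12, 158], [315.0, 260.3])]
heel [ 0.41389126 -0.15554521  0.03      ] tips [ 0.59177592 -0.18081022  0.014     ] [ 0.58805512 -0.21007749  0.014     ] 0.02950283938414091 len 0.18048944888155907
pan [ 0.61869704 -0.34600757  0.03      ]
pan [ 0.60309018 -0.45853189  0.03      ]
pan [ 0.4746592 -0.4171748  0.03     ]
pan [ 0.49044432 -0.31314783  0.03      ]
knob in side [[267.21702401 175.88275625]] splinter side [[284.03853316 194.61483593]]
[[286.4361151  264.90816958]] [[336.50087781 247.85961924]] [[341.2702838  254.44088809]]
```

```bash
python3 - <<'E'
import cv2
a=cv2.imread('pics/side0.png')[140:290,225:425]
cv2.imwrite('pics/c2.png',cv2.resize(a,(800,600),interpolation=cv2.INTER_CUBIC))
E
```

```text
(no output)
```

View pics/c2.png

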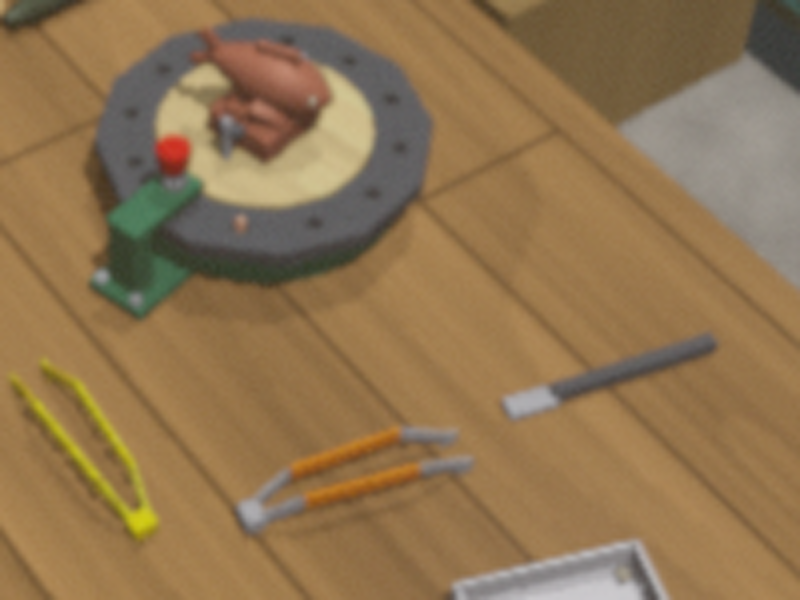

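```bash
python3 - <<'E'
from h import *
from scipy.optimize import least_squares
f=lambda x,y:(190+(x+.5)/5-.5,130+(y+.5)/5-.5)
g=lambda x,y:(225+(x+.5)/4-.5,140+(y+.5)/4-.5)
M=[(.088,.0145,.010),(.088,-.0145,.010),(-.0085,.0175,.030),(-.0085,-.0175,.030)]
top=np.array([f(683,290),f(722,296),f(653,403),f(698,416)])
side=np.array([g(455,437),g(470,463),(310.7,252.2),(315.0,260.3)])
def W(p,z=0):
    c,s=np.cos(p[2]),np.sin(p[2]); return np.array([(p[0]+c*a-s*b,p[1]+s*a+c*b,h+z) for a,b,h in M])
for v in ('top','side','both'):
    def res(p):
        w=W(p); r=[]
        if v!='side': r.append(proj('top0',w)-top)
        if v!='top': r.append(proj('side0',w)-side)
        return np.concatenate(r).ravel()
    r=least_squares(res,[.5,-.17,-.2]); p=r.x
    c,s=np.cos(p[2]),np.sin(p[2])
    print(v,p[:2].round(4),np.degrees(p[2]).round(2),r.fun.round(1),'grip',p[0]-.015*c,p[1]-.015*s,'tip',p[0]+.082*c,p[1]+.082*s)
    print('heel proj',proj('top0',[p[0]-.095*c,p[1]-.095*s,.025]),f(647,525),proj('side0',[p[0]-.095*c,p[1]-.095*s,.025]),g(250,515))
E
```

```text
top [ 0.5064 -0.1767] -12.75 [ 0.2 -0.8 -0.1 -0.1 -0.2  0.6  0.   0.3] grip 0.4917850520769482 -0.17339684051308307 tip 0.586391856727698 -0.19481067981795494
heel proj [[318.93822789 234.73971587]] (319.0, 234.6) [[286.41740867 265.91800167]] (287.125, 268.375)
side [ 0.5088 -0.1765] -14.57 [ 0.2 -0.3  0.1  0.  -0.1 -0.1 -0.2  0.3] grip 0.494309164754622 -0.17273434240675964 tip 0.5881914251472324 -0.19712944813668182
heel proj [[318.10489603 233.86978851]] (319.0, 234.6) [[286.67698418 264.7756878 ]] (287.125, 268.375)
both [ 0.5078 -0.1767] -13.69 [ 0.6 -1.1  0.3 -0.3 -0.2  0.1 -0.  -0.  -0.3 -0.4 -0.2 -0.1 -0.4  0.2
 -0.3  0.5] grip 0.49318106304159304 -0.1731887167408725 tip 0.5874265778550716 -0.19614046912587352
heel proj [[318.54503033 234.26916854]] (319.0, 234.6) [[286.59817275 265.34512883]] (287.125, 268.375)
```

```bash
python3 -m creep '[{"xyz":[20,-40,0],"turn":[0,0,0.03],"grip":-1},{"xyz":[20,-40,0],"turn":[0,0,0.03],"grip":-1},{"xyz":[20,-40,0],"turn":[0,0,0.03],"grip":-1},{"xyz":[20,-40,0],"turn":[0,0,0.03],"grip":-1},{"xyz":[20,-40,0],"turn":[0,0,0.03],"grip":-1},{"xyz":[20,-40,0],"turn":[0,0,0.03],"grip":-1},{"xyz":[20,-40,0],"turn":[0,0,0.03],"grip":-1},{"xyz":[20,-40,0],"turn":[0,0,0.017],"grip":-1}]' 20
python3 -m creep '[{"xyz":[15,-40,0],"turn":[0,0,0],"grip":-1},{"xyz":[15,-40,0],"turn":[0,0,0],"grip":-1},{"xyz":[15,-40,0],"turn":[0,0,0],"grip":-1},{"xyz":[15,-40,0],"turn":[0,0,0],"grip":-1},{"xyz":[15,-40,0],"turn":[0,0,0],"grip":-1},{"xyz":[10,-40,0],"turn":[0,0,0],"grip":-1},{"xyz":[10,-40,0],"turn":[0,0,0],"grip":-1},{"xyz":[0,0,0],"turn":[0,0,0],"grip":-1}]' 20
```

```text
clock: 0.9
tcp_pos: [0.3895, 0.1506, 0.2312]
eef_rot: [-0.35, -3.122, -0.0]
ft_force: [0.6, 1.3, 0.2]
width: 0.0855
finger_force: 0.0
clock: 1.7
tcp_pos: [0.485, -0.1316, 0.2305]
eef_rot: [-0.358, -3.121, 0.001]
ft_force: [-1.0, -0.8, 0.2]
width: 0.0852
finger_force: 0.0
```

```bash
python3 -m creep '[{"xyz":[7,-41,0],"turn":[0,0,0],"grip":-1},{"xyz":[0,0,-40],"turn":[0,0,0],"grip":-1},{"xyz":[0,0,-40],"turn":[0,0,0],"grip":-1},{"xyz":[0,0,-40],"turn":[0,0,0],"grip":-1},{"xyz":[0,0,-40],"turn":[0,0,0],"grip":-0.4},{"xyz":[0,0,-30],"turn":[0,0,0],"grip":-0.4},{"xyz":[0,0,-31],"turn":[0,0,0],"grip":-0.4},{"xyz":[0,0,0],"turn":[0,0,0],"grip":-0.4}]' 20
python3 -m creep '[{"xyz":[0,0,0],"turn":[0,0,0],"grip":0},{"xyz":[0,0,0],"turn":[0,0,0],"grip":0},{"xyz":[0,0,0],"turn":[0,0,0],"grip":0.1},{"xyz":[0,0,0],"turn":[0,0,0],"grip":0.1}]' 20
python3 - <<'E'
from h import *
c=snap('side','s1'); a=cv2.imread('pics/s1.png')[180:330,225:425]
cv2.imwrite('pics/c3.png',cv2.resize(a,(800,600),interpolation=cv2.INTER_CUBIC))
E
```

```text
clock: 2.5
tcp_pos: [0.489, -0.1671, 0.0074]
eef_rot: [-0.351, -3.116, -0.004]
ft_force: [0.3, -0.7, 1.7]
width: 0.0596
finger_force: 0.0
clock: 2.9
tcp_pos: [0.4921, -0.1692, 0.0118]
eef_rot: [0.352, 3.119, -0.002]
ft_force: [-2.0, -1.5, 8.5]
width: 0.0385
finger_force: 5.2
```

View pics/c3.png

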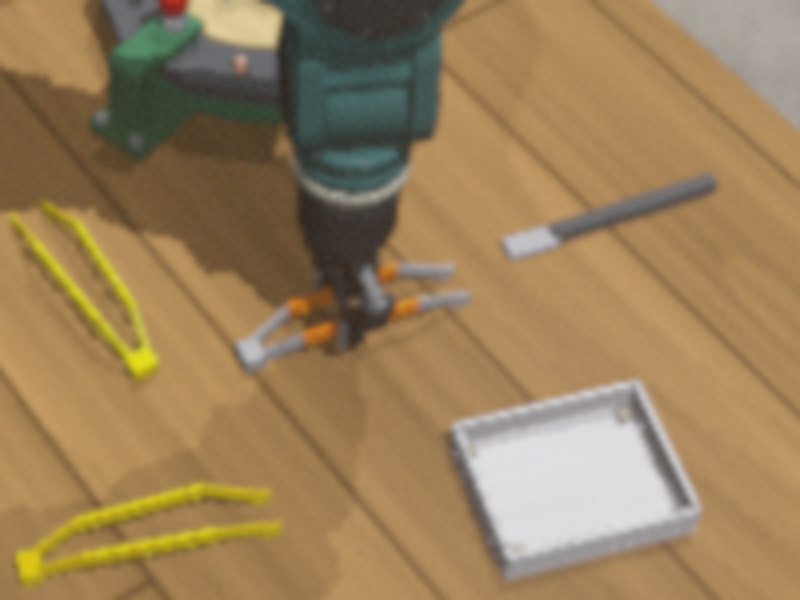

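The tongs are between the fingers, held mid-grip at crop (350,310), with heel at (250,350) and tips at (453,270) and (467,297). They have not moved. I'll squeeze slightly and lift.

```bash
python3 -m creep '[{"xyz":[0,0,0],"turn":[0,0,0],"grip":0.17},{"xyz":[0,0,0],"turn":[0,0,0],"grip":0.17},{"xyz":[0,0,0],"turn":[0,0,0],"grip":0.17}]' 20
python3 -m creep '[{"xyz":[0,0,20],"turn":[0,0,0],"grip":0.17},{"xyz":[0,0,20],"turn":[0,0,0],"grip":0.17},{"xyz":[0,0,0],"turn":[0,0,0],"grip":0.17},{"xyz":[0,0,0],"turn":[0,0,0],"grip":0.17}]' 20
```

```text
clock: 3.25
tcp_pos: [0.4923, -0.1694, 0.0121]
eef_rot: [0.352, 3.119, -0.002]
ft_force: [-1.1, -0.3, 13.2]
width: 0.0356
finger_force: 12.6
clock: 3.65
tcp_pos: [0.4916, -0.1688, 0.0508]
eef_rot: [0.352, 3.12, -0.001]
ft_force: [-0.6, -0.4, -1.7]
width: 0.0354
finger_force: 9.7
```

```bash
python3 -m creep '[{"xyz":[0,0,40],"turn":[0,0,0],"grip":0.17},{"xyz":[0,0,40],"turn":[0,0,0.1],"grip":0.17},{"xyz":[-1,25,0],"turn":[0,0,0.14],"grip":0.17},{"xyz":[-1,25,0],"turn":[0,0,0.14],"grip":0.17},{"xyz":[-1,25,0],"turn":[0,0,0.14],"grip":0.17},{"xyz":[-1,25,0],"turn":[0,0,0.14],"grip":0.17},{"xyz":[-1,25,0],"turn":[0,0,0.14],"grip":0.17},{"xyz":[-1,25,0],"turn":[0,0,0.14],"grip":0.17}]' 20
python3 -m creep '[{"xyz":[0,12,0],"turn":[0,0,0.08],"grip":0.17},{"xyz":[0,0,-20],"turn":[0,0,0],"grip":0.17},{"xyz":[0,0,-5],"turn":[0,0,0],"grip":0.17},{"xyz":[0,0,0],"turn":[0,0,0],"grip":0.17},{"xyz":[0,0,0],"turn":[0,0,0],"grip":0.17}]' 20
python3 - <<'E'
from h import *
snap('top','t2');snap('side','s2'); 
a=cv2.imread('pics/t2.png')[160:235,225:325];b=cv2.imread('pics/s2.png')[150:225,245:345]
r=lambda x:cv2.resize(x,(400,300),interpolation=cv2.INTER_CUBIC)
cv2.imwrite('pics/c4.png',np.hstack([r(a),r(b)]))
print(robot.get_obs()['tcp_pos'],robot.get_obs()['eef_rot'])
E
```

```text
clock: 4.45
tcp_pos: [0.4847, -0.0176, 0.1295]
eef_rot: [1.108, -2.939, -0.001]
ft_force: [-0.3, 0.2, -0.8]
width: 0.0357
finger_force: 9.7
clock: 4.95
tcp_pos: [0.4852, -0.0069, 0.1054]
eef_rot: [1.215, -2.897, -0.0]
ft_force: [0.4, -0.7, -0.8]
width: 0.0356
finger_force: 9.8
[ 0.48550024 -0.00697967  0.10572607] [-1.21532224e+00  2.89646242e+00 -4.80570043e-04]
```

View pics/c4.png

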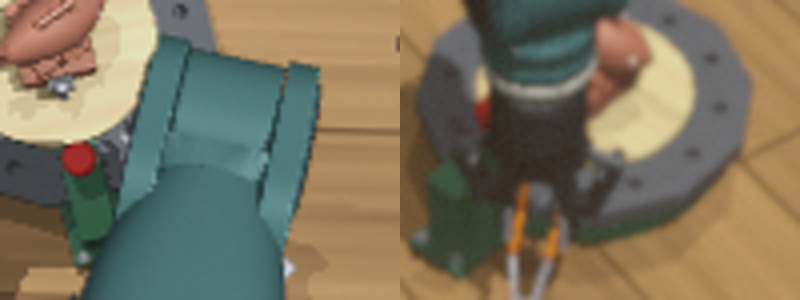

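The left half (top view) shows the knob at (80,158) and a steel tip at about (122,138), with the wrist hiding the rest. The right half (side view) shows the tongs' heel towards the camera and the tips hidden. I'll overlay the predicted tips on a tighter crop.

```bash
python3 - <<'E'
from h import *
a=np.radians(45.5); c,s=np.cos(a),np.sin(a)
W=lambda x,y,z:[.4855+c*x-s*y,-.007+s*x+c*y,z]
pts=[W(x,sg*y,.107) for sg in(1,-1) for x,y in((.104,.0103),(.104,.0133),(.090,.0133),(.090,.0103))]
p=proj('top0',pts); sp=proj('top0',[.5545,.0625,.072]); print(p.round(1),sp)
x0,y0,k=240,180,16
im=cv2.imread('pics/t2.png')[y0:y0+30,x0:x0+40]; im=cv2.resize(im,None,fx=k,fy=k,interpolation=cv2.INTER_CUBIC)
q=lambda P:((P-[x0,y0]+.5)*k).astype(int)
for i in(0,4): cv2.polylines(im,[q(p[i:i+4])],True,(255,0,255),1)
cv2.circle(im,tuple(int(v) for v in q(sp)[0]),13,(0,255,255),1)
cv2.imwrite('pics/c5.png',im)
E
```

```text
[[256.7 192.6]
 [256.1 193.2]
 [258.8 196. ]
 [259.4 195.5]
 [260.9 188.7]
 [261.5 188.1]
 [264.2 190.9]
 [263.6 191.5]] [[260.35073193 193.2921004 ]]
```

View pics/c5.png

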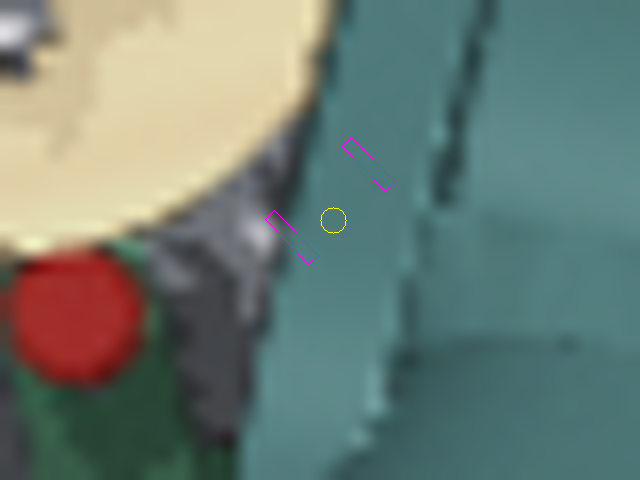

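```bash
python3 -m creep '[{"xyz":[1,-1,-10],"turn":[0,0,0],"grip":0.17},{"xyz":[0,0,-5],"turn":[0,0,0],"grip":0.17},{"xyz":[0,0,0],"turn":[0,0,0],"grip":0.17}]' 20
python3 -m creep '[{"xyz":[0,0,-5],"turn":[0,0,0],"grip":0.17},{"xyz":[0,0,-5],"turn":[0,0,0],"grip":0.17},{"xyz":[0,0,-4],"turn":[0,0,0],"grip":0.17},{"xyz":[0,0,0],"turn":[0,0,0],"grip":0.17},{"xyz":[0,0,0],"turn":[0,0,0],"grip":0.17}]' 20
```

```text
clock: 5.35
tcp_pos: [0.4857, -0.0077, 0.0894]
eef_rot: [1.216, -2.896, -0.001]
ft_force: [0.2, 0.1, -1.3]
width: 0.0355
finger_force: 9.8
clock: 5.85
tcp_pos: [0.4862, -0.0077, 0.0763]
eef_rot: [1.216, -2.896, -0.0]
ft_force: [-0.1, -0.8, -1.0]
width: 0.0359
finger_force: 9.8
```

No contact on the way down. Closing on the splinter.

```bash
python3 -m creep '[{"xyz":[0,0,0],"turn":[0,0,0],"grip":0.5},{"xyz":[0,0,0],"turn":[0,0,0],"grip":0.5},{"xyz":[0,0,0],"turn":[0,0,0],"grip":0.5},{"xyz":[0,0,0],"turn":[0,0,0],"grip":0.5},{"xyz":[0,0,0],"turn":[0,0,0],"grip":0.5}]' 40
```

```text
clock: 6.35
tcp_pos: [0.4863, -0.0077, 0.0763]
eef_rot: [-1.216, 2.896, -0.0]
ft_force: [-0.3, 0.3, -1.2]
width: 0.0287
finger_force: 39.3
```

```bash
python3 -m creep '[{"xyz":[0,0,10],"turn":[0,0,0],"grip":0.5},{"xyz":[0,0,15],"turn":[0,0,0],"grip":0.5},{"xyz":[0,0,20],"turn":[0,0,0],"grip":0.5},{"xyz":[0,-40,20],"turn":[0,0,0],"grip":0.5},{"xyz":[0,-40,0],"turn":[0,0,-0.14],"grip":0.5},{"xyz":[0,-40,0],"turn":[0,0,-0.14],"grip":0.5},{"xyz":[0,-40,0],"turn":[0,0,-0.14],"grip":0.5},{"xyz":[0,0,0],"turn":[0,0,0],"grip":0.5}]' 40
python3 - <<'E'
from h import *
snap('top','t3');snap('side','s3'); o=robot.get_obs(); print(o['tcp_pos'],o['eef_rot'],o['width'])
n=o['eef_rot'];a=2*np.arctan2(n[1],n[0])-np.pi; a=(a+np.pi/2)%np.pi-np.pi/2; print(np.degrees(a))
t=o['tcp_pos']+[.0975*np.cos(a),.0975*np.sin(a),-.012]
ims=[]
for nm in('t3','s3'):
    p=proj(nm,t)[0]; print(nm,p); u,v=(int(x) for x in p)
    im=cv2.imread(f'pics/{nm}.png')[v-30:v+30,u-26:u+27]; ims.append(cv2.resize(im,(400,450),interpolation=cv2.INTER_CUBIC))
    im=cv2.imread(f'pics/{nm}.png')
cv2.imwrite('pics/c6.png',np.hstack(ims))
h=proj('t3',[.5545,.0625,.062])[0]; print('hole rgb',cv2.imread('pics/t3.png')[int(h[1])-1:int(h[1])+2,int(h[0])-1:int(h[0])+2].tolist(), cv2.imread('pics/top0.png')[int(h[1])-1:int(h[1])+2,int(h[0])-1:int(h[0])+2].tolist())
E
```

```text
clock: 7.15
tcp_pos: [0.4865, -0.1717, 0.1419]
eef_rot: [-0.572, 3.088, -0.003]
ft_force: [0.7, -0.4, -0.1]
width: 0.0288
finger_force: 39.4
[ 0.48605118 -0.16836529  0.14167694] [-5.84353133e-01  3.08671601e+00  1.42108849e-04] 0.028419954287427288
21.43985943584626
t3 [315.65327846 186.00761182]
s3 [326.13462271 216.81331896]
hole rgb [[[65, 62, 59], [54, 50, 49], [55, 52, 50]], [[50, 48, 45], [56, 53, 51], [55, 51, 49]], [[58, 55, 52], [71, 68, 66], [72, 70, 66]]] [[[104, 101, 98], [88, 91, 96], [80, 79, 82]], [[96, 106, 123], [174, 194, 210], [132, 150, 172]], [[66, 69, 79], [143, 162, 188], [115, 132, 167]]]
```

View pics/c6.png

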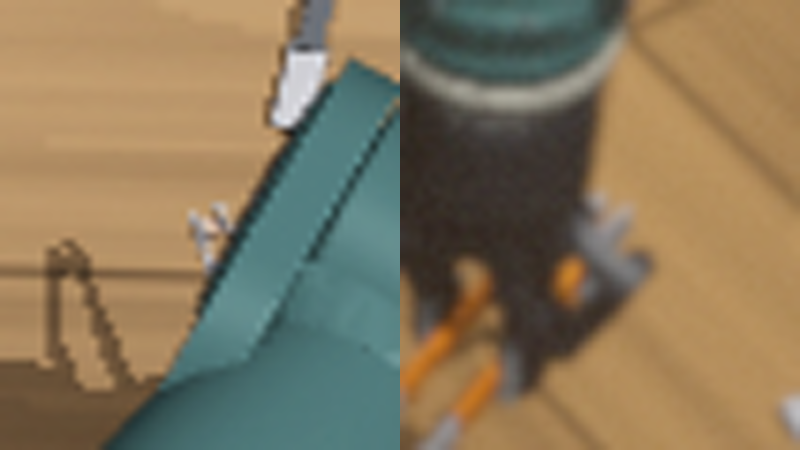

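Splinter is out: the hole is now dark, and the tongs hold it between the tips at (207,228) in the left half, where predicted. Carrying it to the pan at (0.547,-0.384).

```bash
python3 -m creep '[{"xyz":[-2,-20,0],"turn":[0,0,-0.14],"grip":0.5},{"xyz":[-2,-20,0],"turn":[0,0,-0.14],"grip":0.5},{"xyz":[-2,-20,0],"turn":[0,0,-0.14],"grip":0.5},{"xyz":[-2,-20,0],"turn":[0,0,-0.14],"grip":0.5},{"xyz":[-2,-20,0],"turn":[0,0,-0.14],"grip":0.5},{"xyz":[-2,-20,0],"turn":[0,0,-0.14],"grip":0.5},{"xyz":[-2,-20,0],"turn":[0,0,-0.14],"grip":0.5},{"xyz":[0,-13,0],"turn":[0,0,-0.09],"grip":0.5}]' 40
python3 -m creep '[{"xyz":[0,0,-30],"turn":[0,0,0],"grip":0.5},{"xyz":[0,0,-30],"turn":[0,0,0],"grip":0.5},{"xyz":[0,0,-25],"turn":[0,0,0],"grip":0.5},{"xyz":[0,0,-8],"turn":[0,0,0],"grip":0.5},{"xyz":[0,0,0],"turn":[0,0,0],"grip":0.5},{"xyz":[0,0,0],"turn":[0,0,0],"grip":0.5}]' 40
```

```text
clock: 8.05
tcp_pos: [0.4723, -0.3207, 0.1417]
eef_rot: [1.075, 2.952, -0.0]
ft_force: [-0.1, -0.1, -1.0]
width: 0.0285
finger_force: 39.5
clock: 8.65
tcp_pos: [0.4729, -0.3206, 0.0495]
eef_rot: [1.068, 2.953, -0.001]
ft_force: [0.4, -0.3, -1.3]
width: 0.0288
finger_force: 39.4
```

```bash
python3 -m creep '[{"xyz":[0,0,0],"turn":[0,0,0],"grip":0.3},{"xyz":[0,0,0],"turn":[0,0,0],"grip":0.17},{"xyz":[0,0,0],"turn":[0,0,0],"grip":0.15},{"xyz":[0,0,0],"turn":[0,0,0],"grip":0.15},{"xyz":[0,0,0],"turn":[0,0,0],"grip":0.15}]' 20
python3 -m creep '[{"xyz":[0,0,20],"turn":[0,0,0],"grip":0.15},{"xyz":[0,0,30],"turn":[0,0,0],"grip":0.15},{"xyz":[2,30,0],"turn":[0,0,0.1],"grip":0.15},{"xyz":[4,30,0],"turn":[0,0,0.12],"grip":0.15},{"xyz":[4,30,0],"turn":[0,0,0.12],"grip":0.15},{"xyz":[4,30,0],"turn":[0,0,0.11],"grip":0.15},{"xyz":[5,31,0],"turn":[0,0,0],"grip":0.15},{"xyz":[0,0,0],"turn":[0,0,0],"grip":0.15}]' 20
python3 - <<'E'
from h import *
snap('top','t4');snap('side','s4'); o=robot.get_obs(); print(o['tcp_pos'],o['eef_rot'],o['width'])
r=lambda x:cv2.resize(x,(400,300),interpolation=cv2.INTER_CUBIC)
cv2.imwrite('pics/c7.png',np.hstack([r(cv2.imread('pics/t4.png')[160:235,310:410]),r(cv2.imread('pics/s4.png')[210:330,270:430])]))
E
```

```text
clock: 9.15
tcp_pos: [0.4722, -0.3207, 0.0484]
eef_rot: [1.07, 2.954, -0.0]
ft_force: [-0.3, 0.8, -1.7]
width: 0.0363
finger_force: 9.3
clock: 9.95
tcp_pos: [0.4911, -0.1667, 0.0984]
eef_rot: [-0.379, -3.118, -0.001]
ft_force: [-0.3, -0.8, -1.5]
width: 0.0363
finger_force: 9.3
[ 0.49134081 -0.16934523  0.0984022 ] [ 3.81791001e-01  3.11816548e+00 -3.55599329e-04] 0.03617308978925413
```

View pics/c7.png

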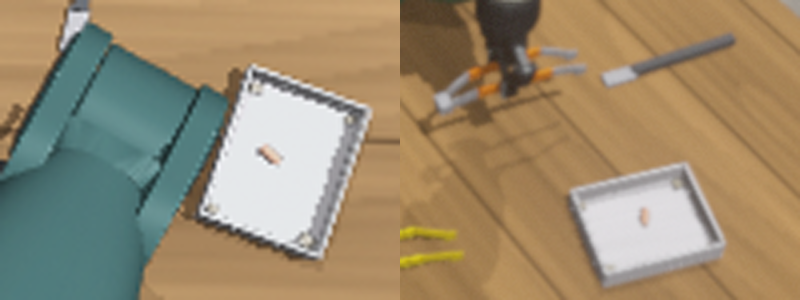

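The splinter lies in the pan (left half at (268,155), right half at (645,217)). The tongs are back over their old place, so I'll set them down.

```bash
python3 -m creep '[{"xyz":[0,0,-35],"turn":[0,0,0],"grip":0.15},{"xyz":[0,0,-30],"turn":[0,0,0],"grip":0.15},{"xyz":[0,0,-12],"turn":[0,0,0],"grip":0.15},{"xyz":[0,0,-5],"turn":[0,0,0],"grip":0.15},{"xyz":[0,0,-3],"turn":[0,0,0],"grip":0.15},{"xyz":[0,0,0],"turn":[0,0,0],"grip":0.15},{"xyz":[0,0,0],"turn":[0,0,0],"grip":0.15}]' 20
```

```text
clock: 10.75
tcp_pos: [0.4917, -0.1701, 0.014]
eef_rot: [0.384, 3.117, -0.001]
ft_force: [0.8, -0.9, -0.4]
width: 0.0364
finger_force: 9.3
```

```bash
python3 -m creep '[{"xyz":[0,0,-1],"turn":[0,0,0],"grip":0.15},{"xyz":[0,0,0],"turn":[0,0,0],"grip":0.1},{"xyz":[0,0,0],"turn":[0,0,0],"grip":0},{"xyz":[0,0,0],"turn":[0,0,0],"grip":-0.3},{"xyz":[0,0,0],"turn":[0,0,0],"grip":-0.6},{"xyz":[0,0,0],"turn":[0,0,0],"grip":-0.6}]' 20
python3 -m creep '[{"xyz":[0,0,20],"turn":[0,0,0],"grip":-0.6},{"xyz":[0,0,40],"turn":[0,0,0],"grip":-0.6},{"xyz":[0,0,50],"turn":[0,0,0],"grip":-0.6},{"xyz":[0,0,50],"turn":[0,0,0],"grip":-0.6},{"xyz":[0,0,50],"turn":[0,0,0],"grip":-0.6},{"xyz":[-20,30,0],"turn":[0,0,0],"grip":-0.6},{"xyz":[-20,30,0],"turn":[0,0,0],"grip":-0.6},{"xyz":[0,0,0],"turn":[0,0,0],"grip":-0.6}]' 20
python3 - <<'E'
from h import *
c=snap('side','s5');snap('top','t5'); o=robot.get_obs(); print(o['tcp_pos'],o['eef_rot'],o['width'])
r=lambda x:cv2.resize(x,(400,300),interpolation=cv2.INTER_CUBIC)
cv2.imwrite('pics/c8.png',np.hstack([r(cv2.imread('pics/s5.png')[215:305,265:385]),r(cv2.imread('pics/s5.png')[0:420])]))
n=o['eef_rot'];a=np.degrees(2*np.arctan2(n[1],n[0]))-90; print('closing',a%180)
k=np.array([.6399-.12*np.cos(np.radians(15.4)),.1483-.12*np.sin(np.radians(15.4))]);print('knob',k,'dxy',k-o['tcp_pos'][:2],'turn rad to 105.4:',np.radians(105.4-a%180))
E
```

```text
clock: 11.35
tcp_pos: [0.4912, -0.1697, 0.0123]
eef_rot: [0.383, 3.118, -0.0]
ft_force: [-0.0, 0.7, -0.0]
width: 0.068
finger_force: 0.0
clock: 12.15
tcp_pos: [0.4491, -0.1072, 0.2229]
eef_rot: [-0.381, -3.118, -0.001]
ft_force: [0.6, 0.6, -0.5]
width: 0.0683
finger_force: 0.0
[ 0.4511065  -0.1093396   0.22259083] [ 3.82074287e-01  3.11758152e+00 -4.65334293e-04] 0.06811103713513458
closing 76.02594890739175
knob [0.52420855 0.11643327] dxy [0.07310206 0.22577286] turn rad to 105.4: 0.5126739062150518
```

View pics/c8.png

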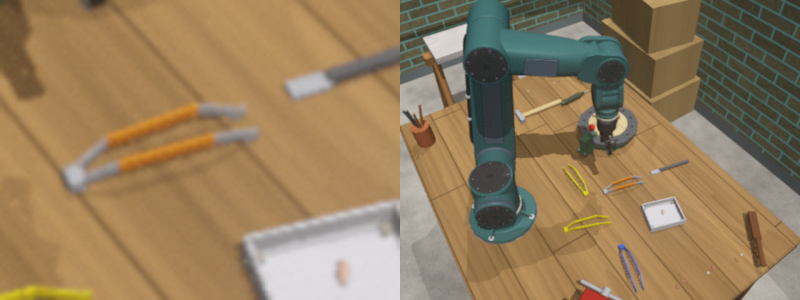

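The tongs stand open on the bench at their old place (left half, heel (75,177), tips about (250,120)), and the splinter is in the pan at (343,270). Next is the knob.

```bash
python3 - <<'E'
from h import *
R=[]
for n in('top0','side0'):
    im=cv2.imread(f'pics/{n}.png').astype(int); b,g,r=im[...,0],im[...,1],im[...,2]
    m=((r>130)&(g<60)&(b<60)).astype(np.uint8)
    N,L,S,C=cv2.connectedComponentsWithStats(m)
    p=proj(n,[.523,.116,.125])[0]; i=1+np.argmin(np.linalg.norm(C[1:]-p,axis=1)); print(n,S[i],C[i],p)
    R.append(ray(n,*C[i]))
A=np.c_[R[0][1],-R[1][1]]; t=np.linalg.lstsq(A,R[1][0]-R[0][0],rcond=None)[0]
print([R[i][0]+t[i]*R[i][1] for i in(0,1)], atz('top0',*proj('top0',R[0][0]+t[0]*R[0][1])[0],.13))
E
python3 -m creep '[{"xyz":[9,30,0],"turn":[0,0,0.08],"grip":-1},{"xyz":[9,30,0],"turn":[0,0,0.08],"grip":-1},{"xyz":[9,30,0],"turn":[0,0,0.08],"grip":-1},{"xyz":[9,30,0],"turn":[0,0,0.08],"grip":-1},{"xyz":[9,30,0],"turn":[0,0,0.08],"grip":-1},{"xyz":[9,30,0],"turn":[0,0,0.08],"grip":-1},{"xyz":[9,30,0],"turn":[0,0,0.033],"grip":-1},{"xyz":[9,15,0],"turn":[0,0,0],"grip":-1}]' 40
python3 -m creep '[{"xyz":[0,0,0],"turn":[0,0,0],"grip":-1}]' 40
```

```text
top0 [241 201   7   3   8] [244.375 202.125] [244.39001781 199.43479258]
side0 [265 175   6   7  31] [267.64516129 177.93548387] [267.45185799 177.57711994]
[array([0.51317494, 0.11557876, 0.12725751]), array([0.52095867, 0.11161519, 0.12806846])] [0.51280037 0.11540428 0.13      ]
clock: 13.05
tcp_pos: [0.5242, 0.1168, 0.2219]
eef_rot: [0.423, -3.113, -0.0]
ft_force: [0.1, -0.6, -0.6]
width: 0.0854
finger_force: 0.0
clock: 13.15
tcp_pos: [0.5245, 0.1162, 0.2216]
eef_rot: [0.421, -3.113, -0.0]
ft_force: [-0.4, -0.0, 0.1]
width: 0.0852
finger_force: 0.0
```

```bash
python3 -m creep '[{"xyz":[-1,0,-30],"turn":[0,0,0],"grip":-1},{"xyz":[0,0,-30],"turn":[0,0,0],"grip":-1},{"xyz":[0,0,-25],"turn":[0,0,0],"grip":-0.7},{"xyz":[0,0,-20],"turn":[0,0,0],"grip":-0.5},{"xyz":[0,0,-15],"turn":[0,0,0],"grip":-0.2},{"xyz":[0,0,0],"turn":[0,0,0],"grip":-0.1},{"xyz":[0,0,0],"turn":[0,0,0],"grip":0},{"xyz":[0,0,0],"turn":[0,0,0],"grip":0.1}]' 40
python3 -m creep '[{"xyz":[0,0,0],"turn":[0,0,0],"grip":0.5},{"xyz":[0,0,0],"turn":[0,0,0],"grip":0.7},{"xyz":[0,0,0],"turn":[0,0,0],"grip":1},{"xyz":[0,0,0],"turn":[0,0,0],"grip":1}]' 60
```

```text
clock: 13.95
tcp_pos: [0.5229, 0.1148, 0.1032]
eef_rot: [-0.419, 3.112, -0.0]
ft_force: [0.5, -1.0, 0.4]
width: 0.0386
finger_force: 0.0
clock: 14.35
tcp_pos: [0.5226, 0.116, 0.1036]
eef_rot: [-0.42, 3.111, 0.002]
ft_force: [-3.7, 3.7, 9.8]
width: 0.0283
finger_force: 58.4
```

```bash
python3 -m creep '[{"xyz":[0,0,0],"turn":[0,0,0],"grip":1},{"xyz":[0,0,0],"turn":[0,0,0],"grip":1},{"xyz":[0,0,3],"turn":[0,0,0],"grip":1},{"xyz":[0,0,3],"turn":[0,0,0],"grip":1},{"xyz":[0,0,0],"turn":[0,0,0],"grip":1}]' 90
python3 -m creep '[{"xyz":[0,0,3],"turn":[0,0,0],"grip":1},{"xyz":[0,0,3],"turn":[0,0,0],"grip":1},{"xyz":[0,0,0],"turn":[0,0,0],"grip":1},{"xyz":[0,0,0],"turn":[0,0,0],"grip":1}]' 90
```

```text
clock: 14.85
tcp_pos: [0.5225, 0.1159, 0.1085]
eef_rot: [-0.42, 3.113, 0.002]
ft_force: [4.0, 5.9, -12.8]
width: 0.0272
finger_force: 89.3
clock: 15.25
tcp_pos: [0.5224, 0.1159, 0.114]
eef_rot: [-0.421, 3.113, 0.002]
ft_force: [5.4, 6.9, -16.2]
width: 0.0274
finger_force: 89.5
```

```bash
python3 -m creep '[{"xyz":[0,0,2],"turn":[0,0,0],"grip":1},{"xyz":[0,0,1],"turn":[0,0,0],"grip":1},{"xyz":[0,0,0],"turn":[0,0,0],"grip":1},{"xyz":[0,0,0],"turn":[0,0,0],"grip":1}]' 90
python3 -m creep '[{"xyz":[0,0,1],"turn":[0,0,0],"grip":1},{"xyz":[0,0,0],"turn":[0,0,0],"grip":1},{"xyz":[0,0,0],"turn":[0,0,0],"grip":1}]' 90
```

```text
clock: 15.65
tcp_pos: [0.5224, 0.1159, 0.1169]
eef_rot: [-0.421, 3.113, 0.002]
ft_force: [6.7, 6.3, -17.3]
width: 0.027
finger_force: 89.6
clock: 15.95
tcp_pos: [0.5224, 0.1159, 0.1178]
eef_rot: [-0.421, 3.113, 0.002]
ft_force: [5.8, 6.5, -18.5]
width: 0.0274
finger_force: 90.1
```

```bash
python3 -m creep '[{"xyz":[0,0,1],"turn":[0,0,0],"grip":1},{"xyz":[0,0,0],"turn":[0,0,0],"grip":1},{"xyz":[0,0,0],"turn":[0,0,0],"grip":1}]' 90
python3 -m creep '[{"xyz":[0,0,1],"turn":[0,0,0],"grip":1},{"xyz":[0,0,0],"turn":[0,0,0],"grip":1},{"xyz":[0,0,0],"turn":[0,0,0],"grip":1}]' 90
```

```text
clock: 16.25
tcp_pos: [0.5223, 0.1159, 0.118]
eef_rot: [0.42, -3.112, -0.003]
ft_force: [9.9, 5.6, -30.7]
width: 0.027
finger_force: 92.3
clock: 16.55
tcp_pos: [0.5223, 0.1159, 0.1182]
eef_rot: [0.42, -3.112, -0.003]
ft_force: [14.7, 7.7, -44.1]
width: 0.027
finger_force: 93.1
```

The pin is on its stop: force jumped well above the 18 N spring. I'll ease off 1 mm, still firmly on the stop, check that it holds, and hand in.

```bash
python3 -m creep '[{"xyz":[0,0,-1],"turn":[0,0,0],"grip":1},{"xyz":[0,0,0],"turn":[0,0,0],"grip":1},{"xyz":[0,0,0],"turn":[0,0,0],"grip":1},{"xyz":[0,0,0],"turn":[0,0,0],"grip":1},{"xyz":[0,0,0],"turn":[0,0,0],"grip":1},{"xyz":[0,0,0],"turn":[0,0,0],"grip":1}]' 90 && python3 -c "
from cell import robot,hand_in
o=robot.get_obs();print(o['tcp_pos'],o['ft_force'])
if o['ft_force'][2]<-22: print(hand_in())"
```

```text
clock: 17.15
tcp_pos: [0.5223, 0.1159, 0.118]
eef_rot: [0.42, -3.112, -0.003]
ft_force: [10.8, 6.6, -28.8]
width: 0.0271
finger_force: 94.7
[0.52230324 0.11594011 0.11804914] [ 10.76114885   6.58148382 -28.83133935]
the job is handed in; nothing more can be done
None
```

The splinter is in the scrap pan, the orange tongs are back on the bench where they stood, and I handed in at about 17 s with the red knob pulled up against its stop and still held, ready for you to turn.

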